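Pull the press-fit dial off a desk volume unit

ROBOT

A 6-joint arm with a two-finger parallel gripper is mounted at the origin on the work surface. World frame = base frame: x ahead of the robot, y to its left, z up, the work surface at z = 0. Lengths are in m, angles in rad, forces in N, time in s.
With the tool pointing down it reaches from about 0.4 to 0.825 m from the base axis. Payload 7 kg.
Tool frame: the origin (TCP) lies on the centre line of the jaws, within the pads' length; the fingertips stand 22 mm ahead of it and the grasp point (between the pads) lies 3 mm ahead of it; z points along the fingers, x is the direction in which the jaws open and shut, and the axes are right-handed (so a half turn about z gives the same grasp; the last joint's range is limited). The gripper opens to 88 mm and grips with 3 to 60 N. Pads are 19 mm wide; open, the fingers measure 130 mm over their backs; the gripper's body (78 mm by 193 mm) begins 47 mm behind the grasp point.
Start: joints at [1.416, 0.359, 0.012, 0, -1.224, -0.288], TCP at [0.289, 0.61, 0.249] pointing down, gripper open.
Joint ranges: [-3.07, 3.07], [-1.43, 2.12], [-1.02, 1.25], [-3.03, 1.67], [-3.05, -0], [-3.03, 3.03]. Speed limits (rad/s): [2.39, 2.39, 3.01, 3.14, 3.14, 3.14].

INTERFACE

Orientations are given as [roll, pitch, yaw] about the fixed x, y, z axes, in that order (R = Rz(yaw) Ry(pitch) Rx(roll)).
In Python, from plant import arm, snapshot, find_in gives the robot as it stands.
- The arm moves only by the tool play_rows, never from a script. Its argument "targets" is text: rows parted by semicolons, each of 5 numbers parted by spaces: the finger opening in m, from 0 to 0.0876, then the shift along the tool's x, y, z in m, then the turn about the tool's z in degrees. A call has exactly 8 rows; each row shifts and turns the commanded pose from where the row before left it, along the tool's axes as they then stand; what a row does not reach is not made up. A row lasts 1/8 s, in which the tool goes at most 62.5 mm and 10.7 degrees, less where a joint would pass 70% of its speed; a pose out of reach is approached as far as the arm can. A call is refused whole if a number of a shift passes 0.0625 or a number of a turn 10.7, either way. A call with a gripper value outside its range is refused whole. The fingers move at their own pace and stop on an object; "squeeze" is the grip in N (left out, the last holds). Time passes only in rows, so rows that do not move let the fingers close, or fill a call up. It gives the time, the measured TCP pose, the force and the opening at its end, in the units of the state.
- arm.observe(): the state, without advancing time (a new reading comes with each control period).
- snapshot(name): name is "scene" or "top"; returns a dict with "color" (480x640x3 uint8, red, green, blue), "range_z" (480x640 float32, m along the optical axis (not along the pixel's ray), 0 where there is no reading), "fx", "fy", "cx", "cy" (pixels), "rvec" (rotation vector, rad) and "tvec" (3), from world to camera coordinates, as OpenCV has them. Camera axes: x right, y down, z forward; pixel columns grow to the right and rows downward; lengths in m; the calibration is good to about 2 mm. A picture is of the moment at which its call begins.
- arm.close_job(): hands the job in, once; it reports no verdict.
Trained networks look in the newest picture that a camera, given by its name, has taken for a name from the list of things; names that differ only in an ending like _2 or _b are one class to them, and where a whole thing is asked for, a point or a joint stands for the part that bears it (a point fixed in the world has none). Each returns a list of dicts, best first, with "p" (0 to 1); they miss things now and then, are a little off and sometimes report something else, mostly with a low value. They report only what shows in the picture. A call takes as long as a camera call.
- find_in(camera, label): "bbox" ([left, top, width, height] in pixels, round what is visible of it).
The state is a dict: "clock": time; "qpos": joint angles; "dq": joint speeds; "effort": joint torques, N m; "eef_pos": TCP position; "eef_rot": TCP orientation; "contact_force": force on the tool from outside, world axes, zero at the start; "ft_torque": the same for the moment, N m; "grip_width": opening from 0.0 (shut) to 1.0 (fully open).
Only numpy, scipy, OpenCV 4.12 (cv2) and the standard library are available. Lean on these libraries where they do the work, as an engineer would, in place of code of your own. Each camera call takes 0.05 s, during which the arm holds its last target.

TASK

Take the C-shaped puller by its orange grip, slide its fork under the big press-fit dial of the volume unit and pull straight up until the dial pops off. Carry the dial, kept level on the fork, to the wooden rest, leave it lying level in the middle across the two rails, and stand the puller upright on the bench again. The gripper and arm must not touch the dial, and the headphone stand, glass cup and two earbuds cases are to be left alone.

Things in the scene. Friction and masses are not known exactly. Their poses are not given: they have to be found in the camera images.
- unit: Desk volume unit, fixed: grey housing 150 x 150 mm, 45 mm high; origin at the centre of its underside, z up, front (sockets, green lamp) towards its -x. The dial is in the middle of its top. A black rim, top 75 mm above the bench, closes in the dial at both sides and the back (inner faces 58 mm from the dial's axis); only the front is open: a fork enters along the unit's +x.
- shaft_top (a point): Top of the unit's upright shaft (21 mm diameter), on the dial's axis, 74 mm above the bench, hidden while the dial is on. The dial's press fit on it lets go at a straight upward pull of about 12 N within the first 8 mm; the dial is clear of the shaft once raised 30 mm.
- dial_mid (a point): Aluminium dial, about 140 g: disc 100 mm across, 20 mm thick, over a hub 32 mm across that reaches 16 mm below the disc. Point on its axis, 10 mm over the disc's underside; z is its axis, yaw does not matter. Mounted, the open gap under the disc is 45 to 61 mm above the bench and the top face at 81 mm. Lying on the rest, this point is 60 mm above the bench.
- puller_grip (a point): Centre of the orange grip of the C-shaped puller (loose, 200 g, stands on its fork), 71 mm above the fork's underside; z up, x is the way the fork points. The grip is a bar along x, 24 mm wide (y), 36 mm high (z); the orange part runs from 31 mm behind to 35 mm ahead of the point. Below it 47 mm are free down to the fork, room for the 20 mm disc.
- puller_fork (a point): Point of the puller straight below puller_grip, level with the fork's underside, between its prongs; the dial's axis belongs here. Fork 6 mm thick; prongs 40 mm apart inside, 64 mm over the outside, ending 32 mm ahead (x) of this point, joined 50 to 65 mm behind it. An upright spine, front face 55 mm behind the point, joins fork and grip.
- rest: Wooden rest, fixed: base 120 (x) x 116 (y) x 8 mm with two rails along x, 110 mm long, 13 mm wide, tops 50 mm above the bench, inner faces 76 mm apart. Open at both ends and between the rails, so that the fork can sink between them and be drawn out along x. Origin at the centre of its underside, z up.
- rest_top (a point): Point in the middle between the rails, level with their tops, 50 mm above the bench.
- hp_stand: Aluminium headphone stand, loose bystander: base 84 mm across, upright post 14 mm thick, 239 mm high, with a crossbar 92 mm long along its x at the top; origin at the centre of its underside. It stands in one of the two gaps between the unit, the rest and the puller, in the way of straight paths.
- votive: Amber glass cup, loose bystander, 68 mm across, 75 mm high; origin at the centre of its underside.
- case_a: Blue earbuds case, loose bystander, 50 x 64 x 26 mm; origin at the centre of its underside.
- case_b: Black earbuds case, loose bystander, 50 x 64 x 26 mm; origin at the centre of its underside.

How it is judged:
On the way, in this order (a step that is already met when the one before it is completed fails the run):
1. the dial has been pulled off its shaft and hangs on the puller's fork (z of dial_mid in the frame of unit above 0.103 m and contact force between puller and dial above 0.4 N), for 0.1 s.
2. the dial lies on the rest's rails, free of the puller (horizontal distance between dial_mid and rest_top below 0.015 m and height (world z) of dial_mid below 0.064 m and contact force between puller and dial below 0.05 N), for 0.2 s.
At the end, for the whole second after the job is handed in: The dial lies level (within 0.08 rad) on the rest's two rails, its axis within 15 mm of the middle of the rest, its mid point 56 to 64 mm above the bench; the puller stands upright on the bench (tilt under 0.08 rad, grip centre below 75 mm), clear of the dial; both at rest (all of step 2 and height (world z) of dial_mid above 0.056 m and angle between each of dial_mid, puller_grip's own z axis and vertical below 0.08 rad and height (world z) of puller_grip below 0.075 m and linear speed of each of dial, puller below 0.02 m/s); the robot touches nothing.
It fails at once if the gripper or arm touches the dial (contact force between any of the fingers, the arm and dial above 0.5 N).
It fails at once if the dial is tipped by more than 0.4 rad (angle between dial_mid's own z axis and vertical above 0.4 rad).
It fails at once if a bystander is moved by more than 15 mm (distance of any of hp_stand, votive, case_a, case_b from where it was at the start of the episode above 0.015 m).
It also fails if it takes over 72 s, if anything falls off the work surface, if the arm or the gripper's body presses on something with over 40 N, if the wrist force passes 120 N, or if a joint passes its speed limit or range.

## Working session

There is one attempt and no reset: what is moved stays moved. The work goes in short steps, Python scripts to look and compute and a tool call to move; the robot and the scene stay as the last step left them, time stands still between calls to the robot, and variables do not carry over. Pictures are saved under pics/ and viewed, and the job is handed in when it is done.

Besides the shell and the picture viewer there is one more tool, called after "Call:" in YAML: its name, and indented under it one key for each argument. play_rows: Moves the arm, as the interface text tells. Its arguments: {"type":"object","properties":{"targets":{"type":"string"},"squeeze":{"type":"number"}},"required":["targets"]}

```bash
ls; mkdir -p pics; cat > h.py <<'E'
import numpy as np, cv2
from plant import arm, snapshot, find_in
def P(s,u,v,z=None):
    R=cv2.Rodrigues(np.array(s['rvec'],float))[0];t=np.array(s['tvec'],float).ravel()
    return R,t
def cloud(s):
    R,t=P(s,0,0); Z=s['range_z'].astype(float); v,u=np.mgrid[:480,:640]
    X=np.stack([(u-s['cx'])/s['fx']*Z,(v-s['cy'])/s['fy']*Z,Z],-1)
    W=(X-t)@R; W[Z==0]=np.nan
    return W
E
python3 - <<'E'
from h import *
o=arm.observe(); print({k:np.round(v,3).tolist() for k,v in o.items()})
for c in ('scene','top'):
    s=snapshot(c); cv2.imwrite(f'pics/{c}0.png',s['color'][...,::-1]); np.savez(f'{c}0.npz',**s)
    R,t=P(s,0,0); print(c,s['fx'],s['fy'],s['cx'],s['cy'],(-R.T@t).round(3))
    W=cloud(s)
    for l in ['unit','dial_mid','puller_grip','puller_fork','rest','hp_stand','votive','case_a']:
        for d in find_in(c,l)[:2]:
            x,y,w,h=d['bbox']; print(l,round(d['p'],2),np.round(d['bbox']).astype(int).tolist(),W[min(479,int(y+h/2)),min(639,int(x+w/2))].round(3))
E
```

```text
pics
{'clock': 0.0, 'qpos': [1.416, 0.359, 0.011, -0.0, -1.224, -0.288], 'dq': [-0.001, -0.002, -0.001, -0.0, 0.001, -0.001], 'effort': [-0.0, -58.273, 29.306, 6.997, 0.007, -0.0], 'eef_pos': [0.289, 0.609, 0.248], 'eef_rot': [-3.141, -0.002, -2.014], 'contact_force': [-0.995, -0.256, 0.209], 'ft_torque': [-0.045, -0.019, -0.035], 'grip_width': 1.003}
scene 461.25900715122737 461.25900715122737 318.1365111322313 235.75487835152504 [ 1.427 -0.075  0.676]
unit 0.63 [134, 205, 90, 66] [ 0.496 -0.336  0.068]
dial_mid 0.85 [158, 211, 42, 30] [ 0.465 -0.342  0.083]
dial_mid 0.66 [307, 249, 62, 56] [0.584 0.033 0.006]
puller_grip 0.88 [436, 204, 49, 46] [ 0.377  0.397 -0.001]
puller_grip 0.27 [223, 250, 30, 42] [ 0.63  -0.187  0.069]
puller_fork 0.96 [434, 205, 52, 48] [0.389 0.39  0.   ]
puller_fork 0.32 [141, 213, 87, 62] [ 0.526 -0.318  0.074]
rest 0.76 [308, 250, 60, 54] [0.584 0.036 0.007]
hp_stand 0.7 [388, 184, 32, 104] [ 0.413  0.232 -0.001]
votive 0.98 [223, 250, 32, 41] [ 0.629 -0.185  0.069]
case_a 0.82 [246, 220, 31, 19] [ 0.4   -0.148  0.023]
case_a 0.55 [362, 218, 29, 16] [0.405 0.155 0.028]
top 451.221086883474 451.221086883474 316.0332176959397 230.92970327356906 [0.413 0.007 0.96 ]
unit 0.63 [421, 221, 101, 98] [ 0.443 -0.324  0.08 ]
dial_mid 0.68 [454, 239, 54, 53] [ 0.451 -0.342  0.083]
puller_grip 0.69 [97, 237, 60, 52] [0.439 0.348 0.073]
puller_fork 0.89 [92, 234, 64, 58] [0.438 0.349 0.089]
rest 0.95 [262, 160, 64, 65] [0.601 0.032 0.005]
hp_stand 0.6 [187, 140, 54, 66] [ 0.639  0.206 -0.002]
votive 0.63 [381, 174, 33, 36] [ 0.611 -0.193  0.003]
votive 0.2 [267, 158, 59, 64] [0.605 0.026 0.009]
case_a 0.93 [359, 286, 39, 30] [ 0.375 -0.15   0.024]
case_a 0.71 [212, 278, 34, 29] [0.384 0.156 0.025]
```

View pics/top0.png

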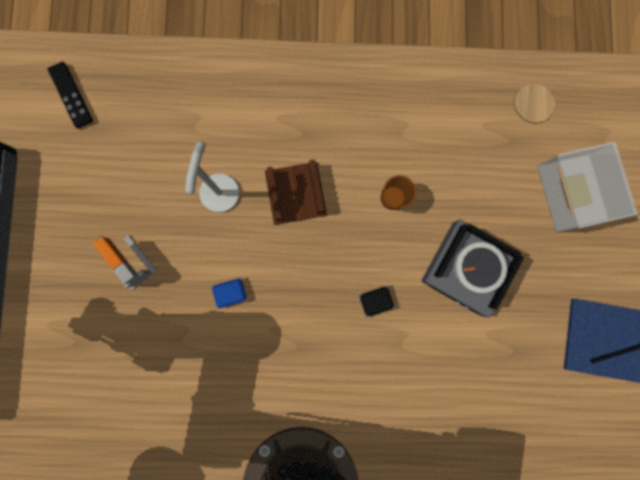

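View pics/scene0.png

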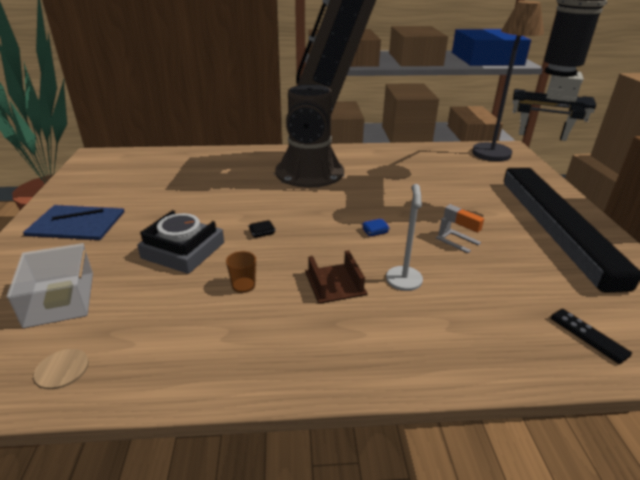

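```bash
python3 - <<'E'
from h import *
def ld(c): return dict(np.load(f'{c}0.npz'))
s=ld('top'); C=s['color'][...,::-1]
a=cv2.resize(C[220:305,75:175],(400,340),interpolation=cv2.INTER_NEAREST); b=cv2.resize(C[210:325,415:530],(400,400),interpolation=cv2.INTER_NEAREST)
c=cv2.resize(C[130:230,180:335],(620,400),interpolation=cv2.INTER_NEAREST)
im=np.zeros((800,800,3),np.uint8); im[:340,:400]=a; im[:400,400:]=b; im[400:,:620]=c
cv2.imwrite('pics/zoom0.png',cv2.resize(im,(600,600)))
W=cloud(s); hsv=cv2.cvtColor(s['color'],cv2.COLOR_RGB2HSV)
def rect(p): 
    r=cv2.minAreaRect((p[:,:2]*1000).astype(np.float32)); return r
def reg(W,x0,x1,y0,y1,z0,z1): 
    m=(W[...,0]>x0)&(W[...,0]<x1)&(W[...,1]>y0)&(W[...,1]<y1)&(W[...,2]>z0)&(W[...,2]<z1); return m
W2=cloud(ld('scene'));
for n,w in(('top',W),('scene',W2)):
    print(n)
    for nm,box in {'pull_grip':(.3,.6,.25,.5,.08,.095),'pull_fork':(.3,.6,.25,.45,.003,.012),'dialtop':(.3,.6,-.46,-.2,.079,.09),'rim':(.3,.6,-.46,-.2,.0715,.0785),'house':(.3,.6,-.46,-.2,.035,.05),'rails':(.5,.7,-.06,.12,.04,.055),'restbase':(.5,.7,-.06,.12,.004,.012),'hptop':(.4,.75,.1,.3,.2,.26),'hpbase':(.4,.75,.1,.3,.004,.04)}.items():
        m=reg(w,*box); p=w[m]
        if len(p)>5: print(nm,len(p),'med',np.median(p,0).round(4),'rect',np.round(np.array(rect(p)[0])),np.round(rect(p)[1]),round(rect(p)[2],1))
E
```

```text
top
pull_grip 717 med [0.4449 0.3669 0.0883] rect [445. 368.] [99. 25.] 41.1
pull_fork 700 med [0.4475 0.3464 0.004 ] rect [449. 350.] [299. 200.] 0.1
dialtop 1789 med [ 0.448  -0.3445  0.0813] rect [ 449. -344.] [99. 99.] 39.0
rim 1085 med [ 0.47   -0.3554  0.0745] rect [ 482. -295.] [257. 126.] 60.6
house 2018 med [ 0.4192 -0.3126  0.0445] rect [ 475. -294.] [264. 152.] 62.3
rails 690 med [ 5.999e-01 -1.000e-04  4.930e-02] rect [601.  26.] [110. 102.] 11.8
restbase 2203 med [0.5994 0.027  0.0075] rect [597.  34.] [174. 189.] 87.9
hptop 558 med [0.5931 0.1876 0.2346] rect [596. 189.] [17. 90.] 80.0
hpbase 1306 med [0.5874 0.1819 0.0097] rect [573. 202.] [195. 345.] 89.9
scene
pull_grip 271 med [0.4499 0.3685 0.0866] rect [445. 370.] [101.  28.] 41.3
pull_fork 211 med [0.4413 0.3623 0.0047] rect [476. 330.] [ 96. 171.] 40.1
dialtop 664 med [ 0.4506 -0.3438  0.0808] rect [ 449. -343.] [100.  97.] 16.7
rim 523 med [ 0.4859 -0.3481  0.0741] rect [ 482. -295.] [256. 127.] 61.2
house 717 med [ 0.4987 -0.3235  0.0435] rect [ 476. -295.] [262. 154.] 61.3
rails 446 med [6.082e-01 5.000e-04 4.820e-02] rect [602.  28.] [113. 103.] 11.6
restbase 1183 med [0.6128 0.0297 0.007 ] rect [602.  25.] [125. 116.] 13.8
hptop 208 med [0.6173 0.1854 0.2314] rect [600. 189.] [16. 84.] 79.8
hpbase 815 med [0.598  0.1816 0.0092] rect [518. 183.] [242.  84.] 5.2
```

View pics/zoom0.png

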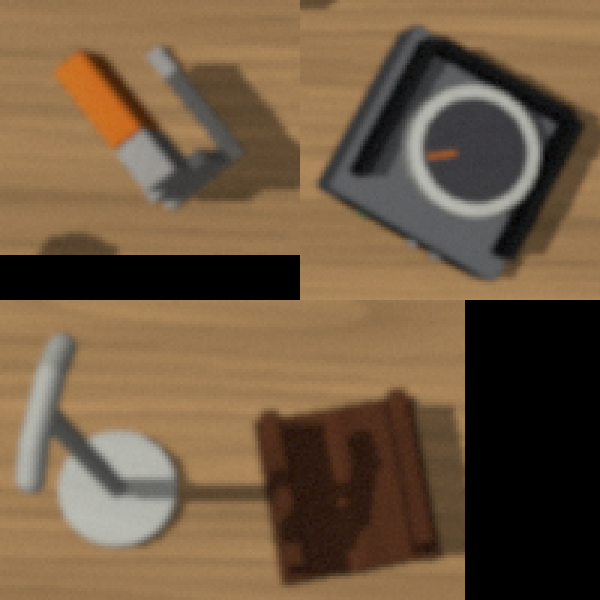

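```bash
python3 - <<'E'
from h import *
def ld(c): return dict(np.load(f'{c}0.npz'))
for c in('top','scene'):
    s=ld(c); W=cloud(s); hsv=cv2.cvtColor(s['color'],cv2.COLOR_RGB2HSV); print(c)
    X,Y,Z=W[...,0],W[...,1],W[...,2]
    r=lambda m:cv2.minAreaRect((W[m][:,:2]*1000).astype(np.float32))
    pr=lambda n,m:print(n,m.sum(),[np.round(q,1) for q in r(m)])
    d=np.hypot(X-.449,Y+.344)
    pr('unit all',(d<.125)&(Z>.03))
    pr('rim',(d<.125)&(Z>.0715)&(Z<.078))
    print(' dialcirc',[np.round(q,1) for q in cv2.minEnclosingCircle((W[(d<.06)&(Z>.0795)][:,:2]*1000).astype(np.float32))])
    o=(hsv[...,0]<16)&(hsv[...,1]>190)&(hsv[...,2]>120)&(np.hypot(X-.456,Y-.379)<.09)&(Z>.083)
    pr('orange',o)
    g=(np.hypot(X-.445,Y-.369)<.08)&(Z>.083); pr('bar',g)
    f=(np.hypot(X-.445,Y-.369)<.09)&(Z>.0035)&(Z<.02); pr('fork',f)
    pr('rails',(np.hypot(X-.6,Y-.03)<.1)&(Z>.044)&(Z<.055))
    b=(np.hypot(X-.58,Y-.19)<.12)&(Z>.004)&(Z<.02)&(hsv[...,1]<60); pr('hpbase',b)
E
```

```text
top
unit all 5673 [array([ 447.4, -344. ]), array([150.8, 151.3]), np.float64(61.3)]
rim 985 [array([ 453.5, -347.3]), array([137. , 125.3]), np.float64(61.6)]
 dialcirc [array([ 448.5, -343.8]), np.float64(50.3)]
orange 364 [array([458.1, 380.3]), array([61.4, 23. ]), np.float64(42.1)]
bar 681 [array([445. , 368.4]), array([98.9, 24.7]), np.float64(41.1)]
fork 365 [array([448.8, 376.1]), array([165.1, 161.7]), np.float64(1.2)]
rails 679 [array([601.2,  26.4]), array([110.2, 102. ]), np.float64(11.8)]
hpbase 1042 [array([595. , 189.1]), array([80.6, 80.9]), np.float64(4.0)]
scene
unit all 2848 [array([ 449., -343.]), array([151.5, 153.7]), np.float64(61.1)]
rim 482 [array([ 454.5, -345.9]), array([139.4, 127. ]), np.float64(61.9)]
 dialcirc [array([ 449.2, -345.6]), np.float64(51.6)]
orange 98 [array([461.4, 381.5]), array([59.6, 23.3]), np.float64(38.4)]
bar 231 [array([445.5, 369.9]), array([100.4,  28.2]), np.float64(41.3)]
fork 213 [array([444. , 367.3]), array([96.8, 67. ]), np.float64(40.3)]
rails 387 [array([602.2,  27.9]), array([111.3, 102.9]), np.float64(12.1)]
hpbase 614 [array([597.5, 189.7]), array([81. , 83.9]), np.float64(79.6)]
```

```bash
cat >> h.py <<'E'
def plan(pos,yaw_deg,n,w,cur=None):
    """even rows to a pose, tool down; prints rows in tool axes"""
    if cur is None:
        o=arm.observe(); cur=(np.array(o['eef_pos']),np.degrees(o['eef_rot'][2]))
        print('now',np.round(o['eef_pos'],4),np.round(np.degrees(o['eef_rot']),2),'F',np.round(o['contact_force'],1),'grip',round(float(o['grip_width'])*.0876,4),'q',np.round(o['qpos'],2),'t',round(float(o['clock']),2))
    p,y=cur; dy=(yaw_deg-y+180)%360-180; d=(np.array(pos)-p)/n; rows=[]
    for i in range(n):
        a=np.radians(y+dy*i/n); x=np.array([np.cos(a),np.sin(a),0]);yy=np.array([np.sin(a),-np.cos(a),0])
        rows.append(f"{w} {d@x:.4f} {d@yy:.4f} {-d[2]:.4f} {-dy/n:.2f}")
    print('; '.join(rows)); return np.array(pos),yaw_deg
E
python3 - <<'E'
from h import *
plan((.4565,.379,.16),-48.8,8,.0876)
E
```

```text
now [0.2892 0.6099 0.2486] [ 180.      0.   -115.37] F [-0.1  0.6  0.4] grip 0.0878 q [ 1.42  0.36  0.01  0.   -1.22 -0.29] t 0.9
0.0876 0.0171 -0.0313 0.0111 -8.32; 0.0876 0.0215 -0.0284 0.0111 -8.32; 0.0876 0.0254 -0.0250 0.0111 -8.32; 0.0876 0.0287 -0.0211 0.0111 -8.32; 0.0876 0.0315 -0.0167 0.0111 -8.32; 0.0876 0.0336 -0.0120 0.0111 -8.32; 0.0876 0.0349 -0.0070 0.0111 -8.32; 0.0876 0.0356 -0.0019 0.0111 -8.32
```

Call:
play_rows:
  targets: "0.0876 0.017 -0.031 0.011 -8.3; 0.0876 0.0215 -0.0285 0.011 -8.3; 0.0876 0.0255 -0.025 0.011 -8.3; 0.0876 0.0285 -0.021 0.011 -8.3; 0.0876 0.0315 -0.0165 0.011 -8.3; 0.0876 0.0335 -0.012 0.011 -8.3; 0.0876 0.035 -0.007 0.011 -8.4; 0.0876 0.0355 -0.002 0.011 -8.4"

```text
clock: 1.9
eef_pos: [0.4564, 0.3782, 0.1605]
eef_rot: [-3.141, 0.0, -0.846]
contact_force: [0.5, 0.9, 0.1]
grip_width: 0.999
```

```bash
python3 - <<'E'
from h import *
plan((.4565,.379,.076),-48.8,7,.0876)
E
```

```text
now [0.4564 0.3782 0.1605] [-179.97    0.    -48.48] F [0.5 0.9 0.1] grip 0.0875 q [ 1.02  0.3  -0.29  0.   -0.98  1.27] t 1.9
0.0876 -0.0001 -0.0001 0.0121 0.05; 0.0876 -0.0001 -0.0001 0.0121 0.05; 0.0876 -0.0001 -0.0001 0.0121 0.05; 0.0876 -0.0001 -0.0001 0.0121 0.05; 0.0876 -0.0001 -0.0001 0.0121 0.05; 0.0876 -0.0001 -0.0001 0.0121 0.05; 0.0876 -0.0001 -0.0001 0.0121 0.05
```

Call:
play_rows:
  targets: "0.0876 0 0 0.012 0; 0.0876 0 0 0.012 0; 0.0876 0 0 0.012 0; 0.0876 0 0 0.012 0; 0.0876 0 0 0.012 0; 0.0876 0 0 0.012 0; 0.0876 0 0 0.012 0; 0.0876 0 0 0 0"
  squeeze: 60

```text
clock: 2.9
eef_pos: [0.4553, 0.3785, 0.0753]
eef_rot: [3.14, -0.0, -0.851]
contact_force: [0.3, 0.3, -0.2]
grip_width: 0.996
```

Call:
play_rows:
  targets: "0.01 0 0 0 0; 0.01 0 0 0 0; 0.01 0 0 0 0; 0.01 0 0 0 0; 0.01 0 0 0 0; 0.01 0 0 0 0; 0.01 0 0 0 0; 0.01 0 0 0 0"
  squeeze: 60

```text
clock: 3.9
eef_pos: [0.4556, 0.3791, 0.0764]
eef_rot: [3.141, 0.0, -0.851]
contact_force: [-0.4, 1.0, -0.9]
grip_width: 0.273
```

```bash
python3 - <<'E'
from h import *
plan((.4565,.379,.076),-48.8,1,.0876)
for c in('scene','top'):
    s=snapshot(c); np.savez(f'{c}1.npz',**s); C=s['color'][...,::-1]
    cv2.imwrite(f'pics/{c}1.png',C)
E
```

```text
now [0.4556 0.3791 0.0764] [179.99   0.   -48.77] F [-0.4  1.  -0.9] grip 0.0239 q [ 1.02  0.39 -0.38 -0.   -0.8   1.27] t 3.9
0.0876 0.0007 -0.0006 0.0004 0.03
```

View pics/scene1.png

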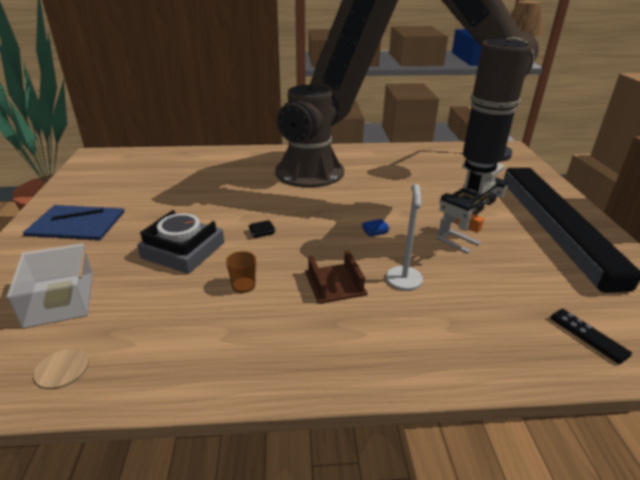

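```bash
python3 - <<'E'
from h import *
c=plan((.4556,.3791,.2),-48.8,4,.01)
c=plan((.40,.22,.2),-72,6,.01,c)
c=plan((.43,0,.2),-95,6,.01,c)
c=plan((.361,-.296,.2),-118.5,8,.01,c)
E
```

```text
now [0.4556 0.3791 0.0764] [179.99   0.   -48.77] F [-0.6 -0.5 -0.7] grip 0.0236 q [ 1.02  0.39 -0.38 -0.   -0.8   1.27] t 4.0
0.01 -0.0000 -0.0000 -0.0309 0.01; 0.01 -0.0000 -0.0000 -0.0309 0.01; 0.01 -0.0000 -0.0000 -0.0309 0.01; 0.01 -0.0000 -0.0000 -0.0309 0.01
0.01 0.0138 0.0244 -0.0000 3.87; 0.01 0.0155 0.0234 -0.0000 3.87; 0.01 0.0170 0.0224 -0.0000 3.87; 0.01 0.0185 0.0212 -0.0000 3.87; 0.01 0.0199 0.0199 -0.0000 3.87; 0.01 0.0212 0.0185 -0.0000 3.87
0.01 0.0364 0.0066 -0.0000 3.83; 0.01 0.0368 0.0041 -0.0000 3.83; 0.01 0.0370 0.0017 -0.0000 3.83; 0.01 0.0370 -0.0008 -0.0000 3.83; 0.01 0.0369 -0.0033 -0.0000 3.83; 0.01 0.0366 -0.0057 -0.0000 3.83
0.01 0.0376 0.0054 -0.0000 2.94; 0.01 0.0378 0.0034 -0.0000 2.94; 0.01 0.0380 0.0015 -0.0000 2.94; 0.01 0.0380 -0.0005 -0.0000 2.94; 0.01 0.0379 -0.0024 -0.0000 2.94; 0.01 0.0377 -0.0043 -0.0000 2.94; 0.01 0.0375 -0.0063 -0.0000 2.94; 0.01 0.0371 -0.0082 -0.0000 2.94
```

Call:
play_rows:
  targets: "0.01 0 0 -0.02 0; 0.01 0 0 -0.034 0; 0.01 0 0 -0.034 0; 0.01 0 0 -0.034 0; 0.01 0.014 0.0245 0 3.9; 0.01 0.0155 0.0235 0 3.9; 0.01 0.017 0.0225 0 3.9; 0.01 0.0185 0.021 0 3.9"

```text
clock: 5.0
eef_pos: [0.4181, 0.2717, 0.1983]
eef_rot: [3.141, -0.0, -1.126]
contact_force: [0.3, -0.1, -1.6]
grip_width: 0.27
```

Call:
play_rows:
  targets: "0.01 0.02 0.02 0 3.9; 0.01 0.021 0.0185 0 3.9; 0.01 0.0365 0.0065 0 3.8; 0.01 0.037 0.004 0 3.8; 0.01 0.037 0.0015 0 3.8; 0.01 0.037 -0.001 0 3.8; 0.01 0.037 -0.0035 0 3.8; 0.01 0.0365 -0.0055 0 3.8"

```text
clock: 6.0
eef_pos: [0.4299, -0.0018, 0.1986]
eef_rot: [-3.142, 0.0, -1.66]
contact_force: [0.2, -0.1, -1.1]
grip_width: 0.271
```

Call:
play_rows:
  targets: "0.01 0.0375 0.0055 0 2.9; 0.01 0.038 0.0035 0 2.9; 0.01 0.038 0.0015 0 2.9; 0.01 0.038 -0.0005 0 2.9; 0.01 0.038 -0.0025 0 2.9; 0.01 0.0375 -0.0045 0 2.9; 0.01 0.0375 -0.006 0 2.9; 0.01 0.037 -0.008 0 2.9"

```text
clock: 7.0
eef_pos: [0.361, -0.2976, 0.1985]
eef_rot: [3.141, 0.0, -2.064]
contact_force: [1.1, -0.1, -1.8]
grip_width: 0.271
```

```bash
python3 - <<'E'
from h import *
c=plan((.361,-.296,.1275),-118.5,6,.01)
for c in('scene','top'):
    s=snapshot(c); np.savez(f'{c}2.npz',**s); C=s['color'][...,::-1]
    cv2.imwrite(f'pics/{c}2.png',C)
E
```

```text
now [ 0.361  -0.2976  0.1985] [ 1.7999e+02  1.0000e-02 -1.1827e+02] F [ 1.1 -0.1 -1.8] grip 0.0238 q [-0.27  0.06 -0.5  -0.   -1.01  1.34] t 7.0
0.01 -0.0002 0.0001 0.0118 0.04; 0.01 -0.0002 0.0001 0.0118 0.04; 0.01 -0.0002 0.0001 0.0118 0.04; 0.01 -0.0002 0.0001 0.0118 0.04; 0.01 -0.0002 0.0001 0.0118 0.04; 0.01 -0.0002 0.0001 0.0118 0.04
```

View pics/scene2.png

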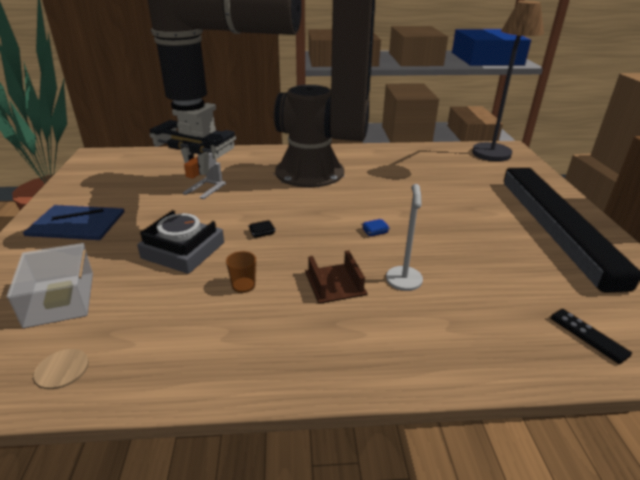

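View pics/top2.png

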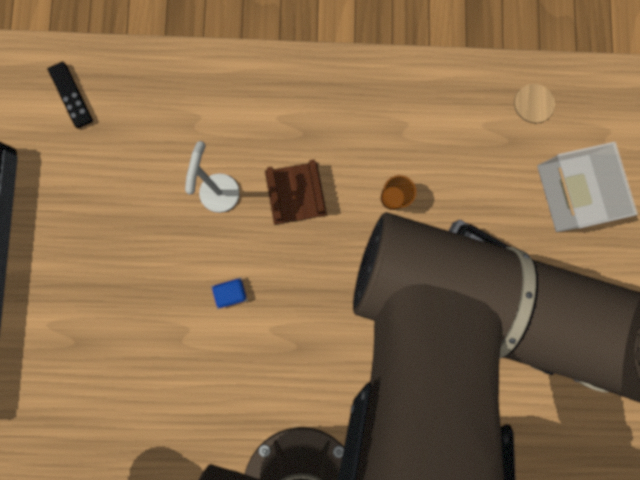

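```bash
python3 - <<'E'
from h import *
s=dict(np.load('scene2.npz')); W=cloud(s); X,Y,Z=W[...,0],W[...,1],W[...,2]
o=np.array([.361,-.2976]); a=np.radians(-28.3); ex=np.array([np.cos(a),np.sin(a)]); ey=np.array([-ex[1],ex[0]])
m=(np.hypot(X-.361,Y+.2976)<.08)&(Z>.11)&(Z<.137)
p=W[m]; l=np.c_[(p[:,:2]-o)@ex,(p[:,:2]-o)@ey,p[:,2]]*1000
print(len(l)); 
for r in l[np.argsort(l[:,0])]: print(r.round(1).tolist(),end=' ')
C=s['color'][150:210,140:250,::-1]; cv2.imwrite('pics/z2.png',cv2.resize(C,None,fx=6,fy=6,interpolation=cv2.INTER_CUBIC))
E
```

```text
337
[-66.1, 21.1, 127.7] [-65.2, 27.8, 126.6] [-64.1, 20.1, 134.3] [-63.4, 31.6, 122.4] [-63.3, 23.6, 132.4] [-62.7, 15.1, 136.7] [-62.6, -30.8, 127.2] [-62.1, 27.0, 127.9] [-61.9, 23.9, 127.3] [-61.6, 33.4, 126.5] [-61.5, 21.7, 132.8] [-61.1, -20.5, 124.1] [-60.0, -25.3, 129.5] [-59.9, 31.4, 126.9] [-59.3, -6.3, 125.0] [-58.7, 23.5, 131.6] [-58.4, 7.9, 131.3] [-58.2, 29.5, 127.2] [-58.1, -4.4, 131.7] [-57.9, -8.4, 125.1] [-57.9, -1.0, 132.6] [-57.8, -21.1, 125.4] [-57.8, -16.9, 132.2] [-57.7, 23.8, 129.2] [-57.5, -9.7, 136.7] [-57.4, 26.9, 127.0] [-57.3, 14.5, 127.3] [-57.2, 23.8, 126.5] [-57.2, 15.7, 136.4] [-57.2, -23.5, 128.2] [-57.1, -6.9, 131.7] [-57.1, -3.2, 135.4] [-57.0, -0.7, 130.1] [-56.9, -1.1, 127.1] [-56.9, 12.4, 132.9] [-56.8, 6.3, 134.6] [-56.7, 15.3, 130.7] [-56.7, 12.1, 130.0] [-56.7, -16.4, 129.9] [-56.6, -13.1, 130.6] [-56.6, -13.5, 127.6] [-56.5, -29.6, 127.2] [-56.5, 33.3, 123.0] [-56.4, -19.1, 132.3] [-56.4, -3.5, 129.8] [-56.4, 9.1, 129.5] [-56.2, 19.0, 131.7] [-56.0, -25.8, 128.2] [-55.9, 34.0, 126.3] [-55.8, 5.9, 126.2] [-55.8, 22.5, 132.6] [-55.8, -5.4, 135
[... 5250 characters left out ...]
2.0] [23.8, 28.6, 125.5] [23.8, 29.1, 128.5] [23.8, -19.7, 128.7] [24.4, -20.3, 123.2] [24.9, 32.2, 124.0] [26.2, 21.7, 127.9] [26.5, -21.0, 126.9] [27.6, 28.6, 127.4] [28.1, 22.9, 126.3] [28.3, -28.6, 128.8] [28.6, 31.7, 123.0] [29.0, -22.1, 127.8] [29.0, 32.5, 126.2] [29.0, -25.2, 127.1] [29.8, -22.4, 122.4] [30.0, -21.7, 125.5] [30.0, 27.6, 128.3] [30.6, 20.9, 121.5] [30.6, 21.8, 127.3] [30.7, -24.9, 122.3] [30.8, -28.0, 121.7] [30.9, -18.2, 123.9] [31.0, 27.9, 126.1] [31.3, -29.7, 127.2] [31.3, 30.8, 124.1] [31.6, -26.1, 128.1] [31.7, -26.6, 125.3] [32.3, -22.8, 126.4] [32.6, 23.1, 125.8] [32.8, 29.0, 124.4] [32.8, -28.8, 125.3] [33.7, 26.6, 124.3] [34.2, 33.7, 129.0] [35.9, 29.0, 128.7]
```

View pics/z2.png

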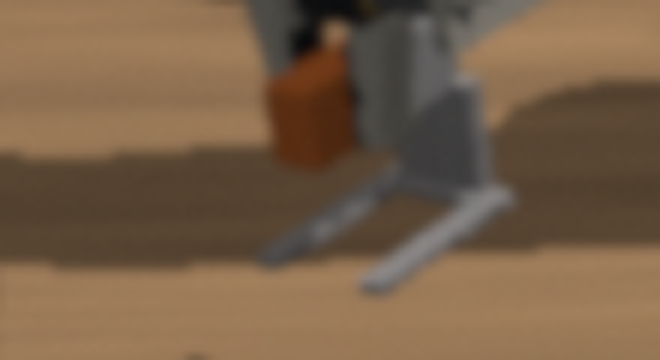

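Call:
play_rows:
  targets: "0.01 0 0 0.012 0.2; 0.01 0 0 0.012 0; 0.01 0 0 0.012 0; 0.01 0 0 0.012 0; 0.01 -0.0005 0 0.012 0; 0.01 0 0 0.012 0; 0.01 0 0 0 0; 0.01 0 0 0 0"

```text
clock: 8.1
eef_pos: [0.3622, -0.2962, 0.1268]
eef_rot: [-3.141, -0.0, -2.066]
contact_force: [-0.0, -0.2, -1.4]
grip_width: 0.271
```

```bash
cat > loc.py <<'E'
from h import *
import sys
o=arm.observe(); p=np.array(o['eef_pos']); y=o['eef_rot'][2]+np.pi/2
D=np.array([.449,-.3445]); e=np.array([np.cos(y),np.sin(y)]); n=np.array([-e[1],e[0]]); d=D-p[:2]
print(p.round(4),np.degrees(o['eef_rot']).round(2),'along',round(d@e*1000,1),'left',round(d@n*1000,1),'F',np.round(o['contact_force'],1),round(float(o['clock']),2))
if len(sys.argv)>1:
    s=snapshot('scene'); np.savez(sys.argv[1]+'.npz',**s); C=s['color'][180:280,110:260,::-1]; cv2.imwrite(f'pics/{sys.argv[1]}.png',cv2.resize(C,None,fx=5,fy=5,interpolation=cv2.INTER_CUBIC))
E
python3 loc.py a1
```

```text
[ 0.3622 -0.2962  0.1268] [-1.7998e+02 -1.0000e-02 -1.1837e+02] along 99.3 left -1.2 F [-0.  -0.2 -1.4] 8.1
```

View pics/a1.png

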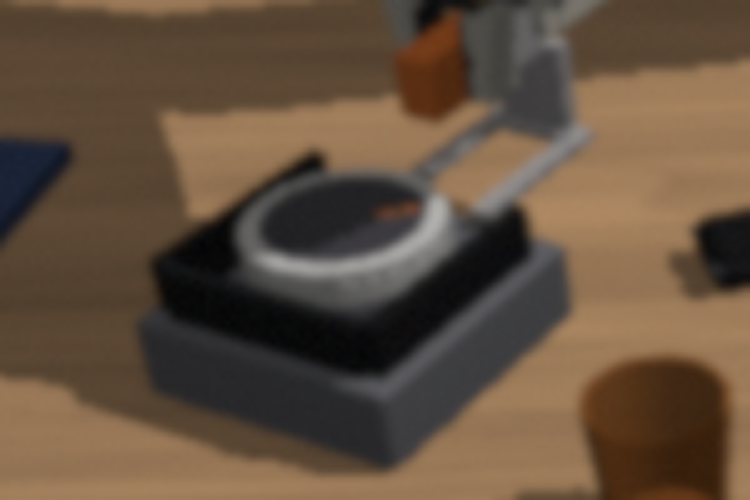

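Call:
play_rows:
  targets: "0.01 0.001 -0.0065 0 0; 0.01 0 -0.0065 0 0; 0.01 0 -0.0065 0 0; 0.01 0 -0.0065 0 0; 0.01 0 -0.0065 0 0; 0.01 0 -0.0065 0 0; 0.01 0 -0.0065 0 0; 0.01 0 -0.0065 0 0"

```text
clock: 9.15
eef_pos: [0.4076, -0.3219, 0.1265]
eef_rot: [3.142, 0.0, -2.066]
contact_force: [0.1, -0.8, -1.9]
grip_width: 0.27
```

```bash
python3 loc.py a2
```

```text
[ 0.4076 -0.3219  0.1265] [ 180.      0.   -118.37] along 47.2 left -0.2 F [ 0.1 -0.8 -1.9] 9.15
```

View pics/a2.png

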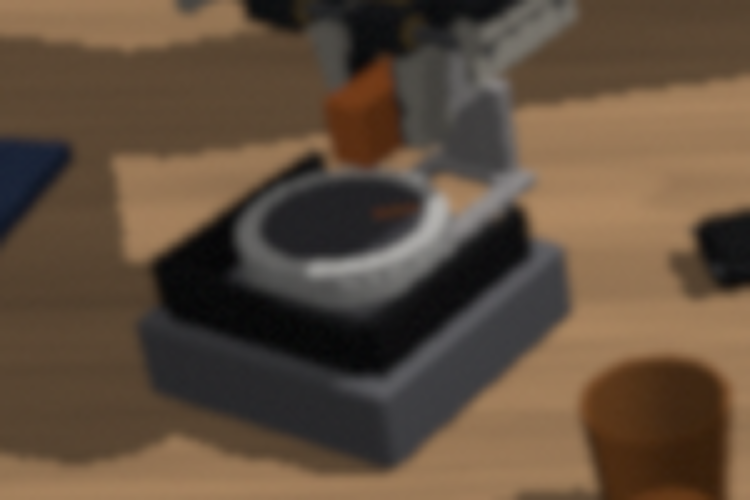

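Call:
play_rows:
  targets: "0.01 0.0005 -0.006 0 0; 0.01 0 -0.006 0 0; 0.01 0 -0.006 0 0; 0.01 0 -0.006 0 0; 0.01 0 -0.006 0 0; 0.01 0 -0.006 0 0; 0.01 0 -0.006 0 0; 0.01 0 -0.004 0 0"

```text
clock: 10.2
eef_pos: [0.4478, -0.3442, 0.1265]
eef_rot: [-3.142, -0.0, -2.066]
contact_force: [0.0, 0.7, -2.1]
grip_width: 0.27
```

```bash
python3 loc.py a3
```

```text
[ 0.4478 -0.3442  0.1265] [-180.     -0.   -118.37] along 1.2 left 0.3 F [ 0.   0.7 -2.1] 10.2
```

View pics/a3.png

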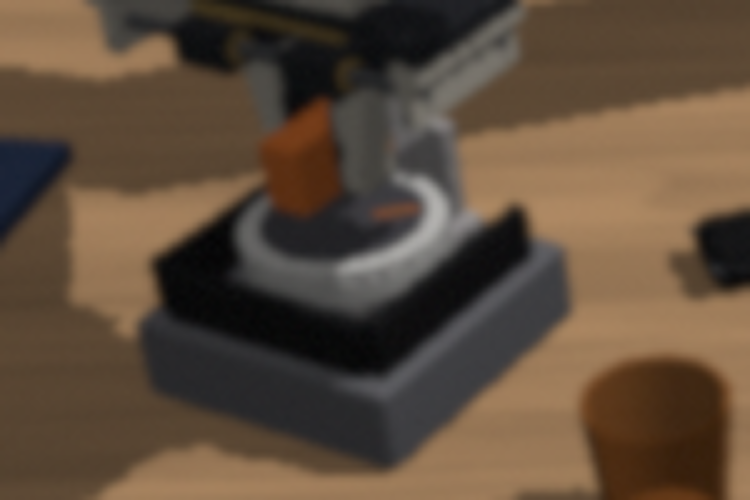

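Call:
play_rows:
  targets: "0.01 0 -0.0005 -0.002 0; 0.01 0 0 -0.002 0; 0.01 0 0 -0.002 0; 0.01 0 0 -0.002 0; 0.01 0 0 -0.002 0; 0.01 0 0 -0.002 0; 0.01 0 0 -0.002 0; 0.01 0 0 -0.002 0"

```text
clock: 11.25
eef_pos: [0.4479, -0.3443, 0.143]
eef_rot: [-3.141, -0.0, -2.066]
contact_force: [-0.3, 0.6, -6.6]
grip_width: 0.269
```

```bash
python3 loc.py a4
```

```text
[ 0.4479 -0.3443  0.143 ] [-179.98   -0.   -118.37] along 1.0 left 0.3 F [-0.3  0.6 -6.6] 11.25
```

View pics/a4.png

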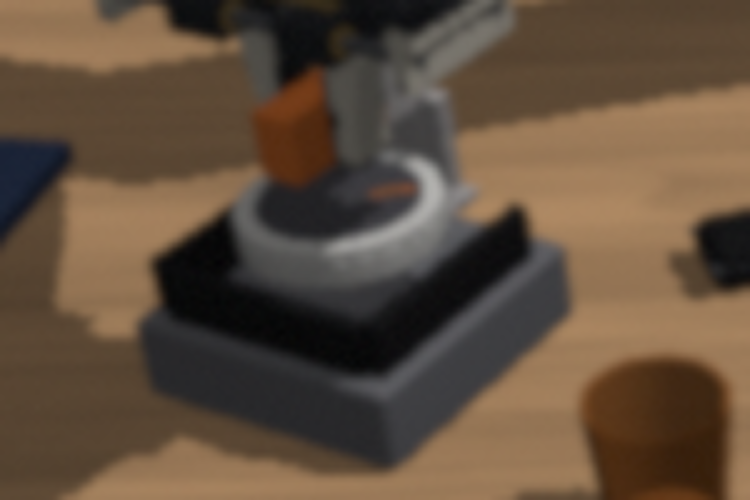

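Call:
play_rows:
  targets: "0.01 0 0 -0.003 0; 0.01 0 0 -0.003 0; 0.01 0 0 -0.003 0; 0.01 0 0 -0.004 0; 0.01 0 0 -0.004 0; 0.01 0 0 -0.005 0; 0.01 0 0 -0.005 0; 0.01 0 0 -0.005 0"

```text
clock: 12.3
eef_pos: [0.4479, -0.3442, 0.175]
eef_rot: [-3.141, -0.0, -2.066]
contact_force: [0.4, -0.1, -2.9]
grip_width: 0.274
```

```bash
python3 loc.py a5
```

```text
[ 0.4479 -0.3442  0.175 ] [-179.99   -0.   -118.37] along 1.1 left 0.3 F [ 0.4 -0.1 -2.9] 12.3
```

View pics/a5.png

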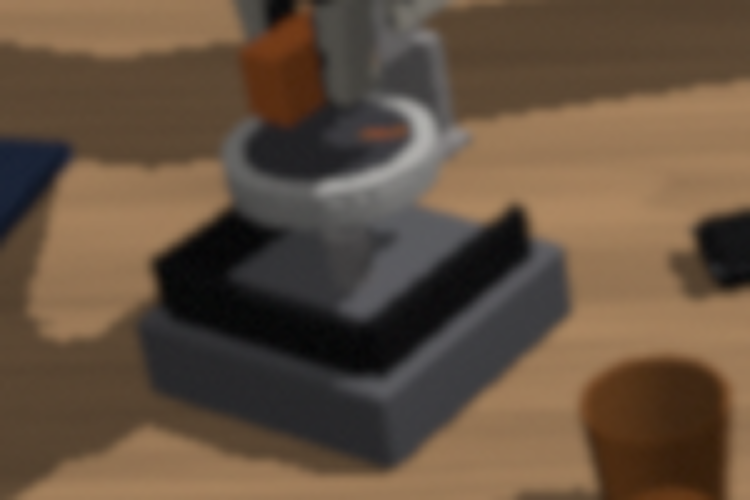

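Call:
play_rows:
  targets: "0.01 0 0 -0.004 0; 0.01 0 0 -0.006 0; 0.01 0 0 -0.006 0; 0.01 0 0 -0.006 0; 0.01 0 0 -0.006 0; 0.01 0 0 -0.006 0; 0.01 0 0 -0.004 0; 0.01 0 0 -0.002 0"

```text
clock: 13.35
eef_pos: [0.4479, -0.3442, 0.2148]
eef_rot: [-3.141, 0.0, -2.066]
contact_force: [0.2, 0.6, -3.4]
grip_width: 0.269
```

```bash
cat > dl.py <<'E'
from h import *
import sys
o=arm.observe(); p=np.array(o['eef_pos'])
s=snapshot('scene'); W=cloud(s); X,Y,Z=W[...,0],W[...,1],W[...,2]
zt=p[2]-.077+.026
m=(np.hypot(X-p[0],Y-p[1])<.062)&(abs(Z-zt)<.005); q=W[m]
A=np.c_[q[:,:2]-p[:2],np.ones(len(q))]; c=np.linalg.lstsq(A,q[:,2]-zt,rcond=None)[0]
print('tcp',p.round(4),'yaw',np.degrees(o['eef_rot'][2]).round(2),'dial',[np.round(v,1) for v in cv2.minEnclosingCircle((q[:,:2]*1000).astype(np.float32))],'slope',c.round(3),len(q),'t',round(float(o['clock']),2))
np.savez(sys.argv[1]+'.npz',**s); cv2.imwrite(f'pics/{sys.argv[1]}.png',s['color'][...,::-1])
E
python3 dl.py b1; python3 - <<'E'
from h import *
plan((.6015,.027,.215),-78.1,20,.01)
E
```

```text
tcp [ 0.4479 -0.3442  0.2148] yaw -118.37 dial [array([ 443.7, -340.4]), np.float64(55.9)] slope [-0.009 -0.003  0.   ] 731 t 13.35
now [ 0.4479 -0.3443  0.215 ] [-179.98    0.   -118.37] F [ 0.6 -0.5 -3.4] grip 0.0237 q [-0.31  0.2  -0.28  0.   -1.08  1.38] t 13.4
0.01 -0.0200 0.0021 -0.0000 -2.01; 0.01 -0.0200 0.0014 -0.0000 -2.01; 0.01 -0.0201 0.0007 -0.0000 -2.01; 0.01 -0.0201 -0.0000 -0.0000 -2.01; 0.01 -0.0201 -0.0008 -0.0000 -2.01; 0.01 -0.0200 -0.0015 -0.0000 -2.01; 0.01 -0.0200 -0.0022 -0.0000 -2.01; 0.01 -0.0199 -0.0029 -0.0000 -2.01; 0.01 -0.0198 -0.0036 -0.0000 -2.01; 0.01 -0.0196 -0.0043 -0.0000 -2.01; 0.01 -0.0195 -0.0049 -0.0000 -2.01; 0.01 -0.0193 -0.0056 -0.0000 -2.01; 0.01 -0.0191 -0.0063 -0.0000 -2.01; 0.01 -0.0188 -0.0070 -0.0000 -2.01; 0.01 -0.0186 -0.0076 -0.0000 -2.01; 0.01 -0.0183 -0.0083 -0.0000 -2.01; 0.01 -0.0180 -0.0089 -0.0000 -2.01; 0.01 -0.0177 -0.0095 -0.0000 -2.01; 0.01 -0.0173 -0.0101 -0.0000 -2.01; 0.01 -0.0170 -0.0108 -0.0000 -2.01
```

Call:
play_rows:
  targets: "0.01 -0.008 0.001 0 -0.8; 0.01 -0.014 0.001 0 -1.4; 0.01 -0.02 0.0015 0 -2; 0.01 -0.02 0.0005 0 -2; 0.01 -0.02 0 0 -2; 0.01 -0.02 -0.001 0 -2; 0.01 -0.02 -0.0015 0 -2; 0.01 -0.02 -0.002 0 -2"

```text
clock: 14.4
eef_pos: [0.5026, -0.2112, 0.2145]
eef_rot: [3.142, 0.0, -1.816]
contact_force: [-0.4, -0.2, -3.1]
grip_width: 0.271
```

Call:
play_rows:
  targets: "0.01 -0.02 -0.003 0 -2; 0.01 -0.02 -0.0035 0 -2; 0.01 -0.0195 -0.0045 0 -2; 0.01 -0.0195 -0.005 0 -2; 0.01 -0.019 -0.0055 0 -2; 0.01 -0.019 -0.0065 0 -2; 0.01 -0.0185 -0.007 0 -2; 0.01 -0.0185 -0.008 0 -2"

```text
clock: 15.4
eef_pos: [0.5648, -0.0635, 0.2145]
eef_rot: [3.142, -0.0, -1.537]
contact_force: [0.6, 0.7, -3.5]
grip_width: 0.267
```

```bash
python3 - <<'E'
from h import *
plan((.6015,.027,.215),-78.1,4,.01)
E
```

```text
now [ 0.5648 -0.0635  0.2145] [180.    -0.   -88.04] F [ 0.6  0.7 -3.5] grip 0.0234 q [ 0.23  0.21 -0.28  0.   -1.08  1.37] t 15.4
0.01 -0.0223 -0.0099 -0.0001 -2.48; 0.01 -0.0218 -0.0109 -0.0001 -2.48; 0.01 -0.0213 -0.0118 -0.0001 -2.48; 0.01 -0.0208 -0.0128 -0.0001 -2.48
```

Call:
play_rows:
  targets: "0.01 -0.0183 -0.0081 0 -2; 0.01 -0.018 -0.0088 0 -2; 0.01 -0.016 -0.0084 0 -1.8; 0.01 -0.0131 -0.0074 0 -1.5; 0.01 -0.0094 -0.0056 0 -1.1; 0.01 -0.0068 -0.0042 0 -0.8; 0.01 -0.0034 -0.0021 0 -0.4; 0.01 -0.0017 -0.0011 0 -0.2"

```text
clock: 16.4
eef_pos: [0.6008, 0.0263, 0.2146]
eef_rot: [3.141, -0.0, -1.368]
contact_force: [-0.1, 0.0, -3.7]
grip_width: 0.269
```

```bash
python3 dl.py b2
```

```text
tcp [0.6008 0.0263 0.2146] yaw -78.37 dial [array([595.7,  23.9]), np.float64(55.7)] slope [-0.011  0.004 -0.   ] 873 t 16.4
```

View pics/b2.png

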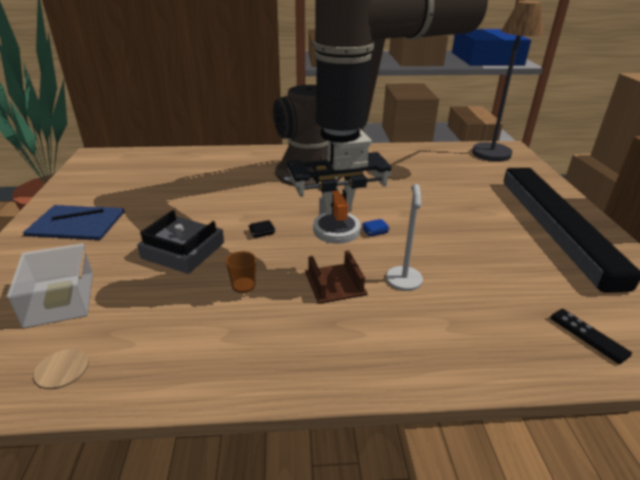

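Call:
play_rows:
  targets: "0.01 0 -0.0005 0.006 -0.2; 0.01 0 0 0.011 0; 0.01 0 0 0.013 0; 0.01 0 0 0.013 0; 0.01 0 0 0.013 0; 0.01 0 0 0.012 0; 0.01 0 0 0.008 0; 0.01 0 0 0.004 0"

```text
clock: 17.45
eef_pos: [0.6012, 0.0264, 0.134]
eef_rot: [3.141, -0.0, -1.364]
contact_force: [0.6, 0.2, -3.5]
grip_width: 0.269
```

```bash
python3 dl.py b3; python3 - <<'E'
from h import *
s=dict(np.load('b3.npz')); cv2.imwrite('pics/b3z.png',cv2.resize(s['color'][200:310,270:440,::-1],None,fx=4.5,fy=4.5,interpolation=cv2.INTER_CUBIC))
W=cloud(s);X,Y,Z=W[...,0],W[...,1],W[...,2]
m=(np.hypot(X-.601,Y-.027)<.1)&(Z>.044)&(Z<.053); print(cv2.minAreaRect((W[m][:,:2]*1000).astype(np.float32)))
a=np.radians(11.8);e=np.array([np.cos(a),np.sin(a)]);n=np.array([-e[1],e[0]])
p=np.array([.6013,.0263]); m=(np.hypot(X-p[0],Y-p[1])<.06)&(abs(Z-.084)<.004); q=(W[m][:,:2]-p)*1000; x=q@e;y=q@n
k=x>-15; r=np.c_[x,y][k]
# circle rim fit: outermost points per angle
t=np.arctan2(r[:,1],r[:,0]); pts=[]
for b in np.linspace(-1.8,1.8,25):
    w=abs(t-b)<.08
    if w.sum(): i=np.argmax(np.hypot(*r[w].T)); pts.append(r[w][i])
pts=np.array(pts); A=np.c_[2*pts,np.ones(len(pts))]; c=np.linalg.lstsq(A,(pts**2).sum(1),rcond=None)[0]; print('dial rel tcp fwd/left',c[:2].round(1),'R',np.sqrt(c[2]+c[0]**2+c[1]**2).round(1))
E
```

```text
tcp [0.6012 0.0264 0.134 ] yaw -78.17 dial [array([597.7,  22.2]), np.float64(55.2)] slope [-0.009  0.004 -0.   ] 825 t 17.45
((602.618896484375, 27.355453491210938), (109.97932434082031, 102.44920349121094), 12.372636795043945)
dial rel tcp fwd/left [ 0.3 -0.9] R 49.3
```

View pics/b3z.png

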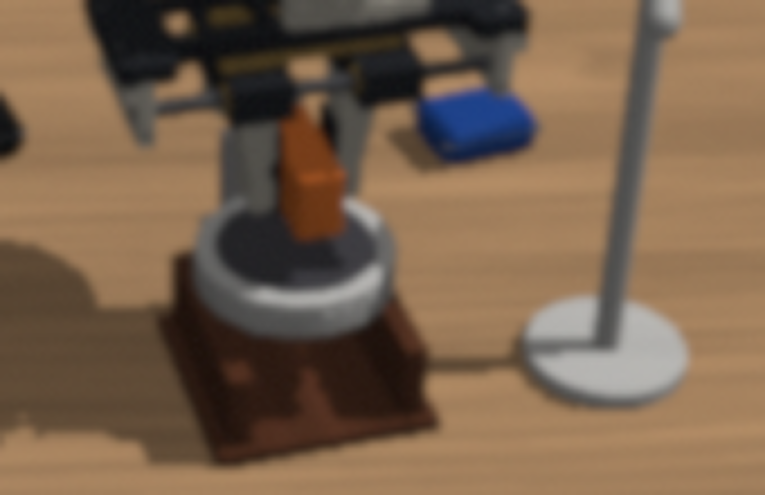

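Call:
play_rows:
  targets: "0.01 -0.0005 -0.0005 0.003 0; 0.01 0 0 0.003 0; 0.01 0 0 0.003 0; 0.01 0 0 0.0025 0; 0.01 0 0 0.0025 0; 0.01 0 0 0.0025 0; 0.01 0 0 0.0025 0; 0.01 0 0 0.002 0"

```text
clock: 18.5
eef_pos: [0.6018, 0.0271, 0.1135]
eef_rot: [-3.141, -0.0, -1.364]
contact_force: [-0.1, -0.9, -2.7]
grip_width: 0.27
```

```bash
cat > rz.py <<'E'
from h import *
import sys
o=arm.observe(); print(np.round(o['eef_pos'],4),np.round(o['contact_force'],1),o['clock'])
s=snapshot('scene'); cv2.imwrite(f'pics/{sys.argv[1]}.png',cv2.resize(s['color'][200:310,270:440,::-1],None,fx=4.5,fy=4.5,interpolation=cv2.INTER_CUBIC))
W=cloud(s);X,Y,Z=W[...,0],W[...,1],W[...,2]
m=(np.hypot(X-.602,Y-.027)<.045)&(X>.60)&(Z>.055)&(Z<.085); q=W[m]; print('dial top z',np.median(q[:,2]).round(4),m.sum())
E
python3 rz.py b4
```

```text
[0.6018 0.0271 0.1135] [-0.1 -0.9 -2.7] 18.5
dial top z 0.0694 406
```

View pics/b4.png

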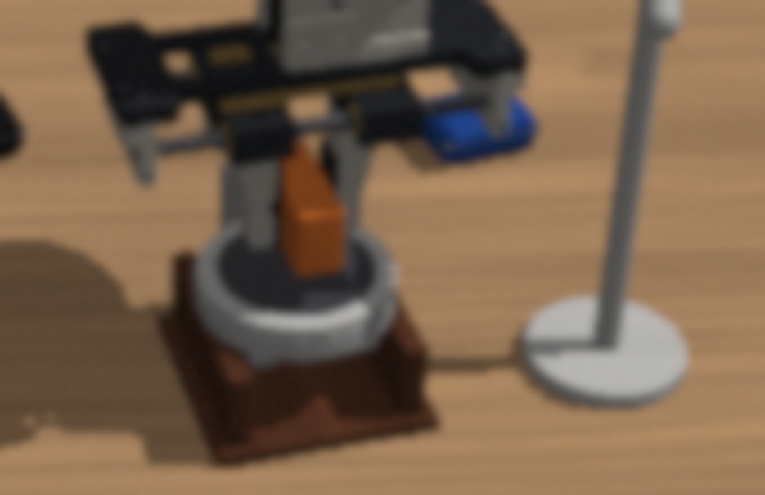

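Call:
play_rows:
  targets: "0.01 0.0005 0.003 0 0; 0.01 0 0.004 0 0; 0.01 0 0.005 0 0; 0.01 0 0.006 0 0; 0.01 0 0.006 0 0; 0.01 0 0.006 0 0; 0.01 0 0.006 0 0; 0.01 0 0.004 0 0"

```text
clock: 19.55
eef_pos: [0.5622, 0.0183, 0.1136]
eef_rot: [-3.142, 0.0, -1.364]
contact_force: [-0.2, -0.3, -1.9]
grip_width: 0.269
```

```bash
python3 rz.py b5
```

```text
[0.5622 0.0183 0.1136] [-0.2 -0.3 -1.9] 19.55
dial top z 0.0695 420
```

View pics/b5.png

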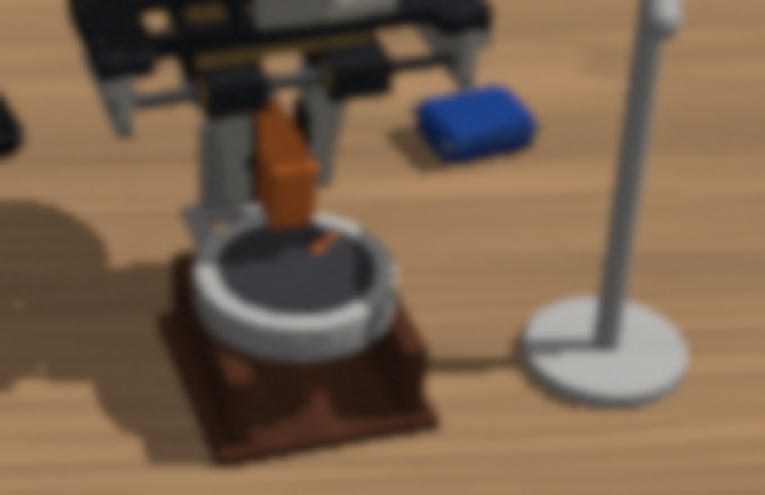

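Call:
play_rows:
  targets: "0.01 0 0.008 0 0; 0.01 0 0.012 0 0; 0.01 0 0.014 0 0; 0.01 0 0.014 0 0; 0.01 0 0.014 0 0; 0.01 0 0.014 0 0; 0.01 0 0.012 0 0; 0.01 0 0.008 0 0"

```text
clock: 20.6
eef_pos: [0.4679, -0.0015, 0.1137]
eef_rot: [-3.141, 0.0, -1.364]
contact_force: [0.8, -0.3, -2.2]
grip_width: 0.269
```

```bash
python3 rz.py b6
```

```text
[ 0.4679 -0.0015  0.1137] [ 0.8 -0.3 -2.2] 20.6
dial top z 0.0693 435
```

View pics/b6.png

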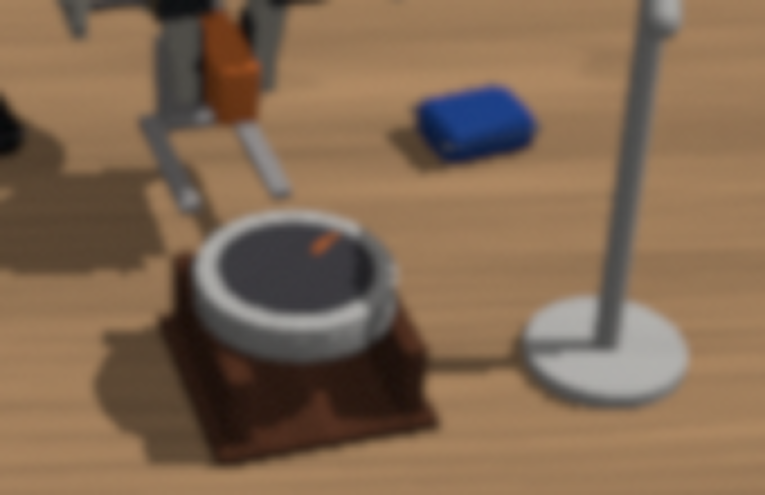

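Call:
play_rows:
  targets: "0.01 0 0 0.006 0; 0.01 0 0 0.008 0; 0.01 0 0 0.008 0; 0.01 0 0 0.006 0; 0.01 0 0 0.004 0; 0.01 0 0 0.002 0; 0.01 0 0 0.001 0; 0.01 0 0 0.001 0"

```text
clock: 21.65
eef_pos: [0.4688, -0.0012, 0.0777]
eef_rot: [-3.141, 0.0, -1.364]
contact_force: [-0.1, -0.1, -2.3]
grip_width: 0.274
```

Call:
play_rows:
  targets: "0.01 0 0 0.0005 0; 0.01 0 0 0.0005 0; 0.01 0 0 0 0; 0.01 0 0 0 0; 0.01 0 0 0 0; 0.01 0 0 0 0; 0.01 0 0 0 0; 0.01 0 0 0 0"

```text
clock: 22.65
eef_pos: [0.4687, -0.0013, 0.0766]
eef_rot: [3.142, -0.0, -1.364]
contact_force: [0.1, -0.1, -2.5]
grip_width: 0.275
```

Still bearing the puller's weight; a little lower in small steps.

Call:
play_rows:
  targets: "0.01 0 0 0.0005 0; 0.01 0 0 0 0; 0.01 0 0 0 0; 0.01 0 0 0 0; 0.01 0 0 0.0005 0; 0.01 0 0 0 0; 0.01 0 0 0 0; 0.01 0 0 0 0"

```text
clock: 23.65
eef_pos: [0.4688, -0.0012, 0.0763]
eef_rot: [-3.141, -0.0, -1.364]
contact_force: [-5.8, 2.9, 11.9]
grip_width: 0.271
```

Call:
play_rows:
  targets: "0.01 0 0 -0.0004 0; 0.01 0 0 0 0; 0.03 0 0 0 0; 0.04 0 0 0 0; 0.06 0 0 0 0; 0.0876 0 0 0 0; 0.0876 0 0 0 0; 0.0876 0 0 0 0"

```text
clock: 24.65
eef_pos: [0.4687, -0.0013, 0.0759]
eef_rot: [-3.142, 0.0, -1.364]
contact_force: [0.0, -0.8, 0.1]
grip_width: 0.847
```

Call:
play_rows:
  targets: "0.0876 0 0 -0.006 0; 0.0876 0 0 -0.012 0; 0.0876 0 0 -0.02 0; 0.0876 0 0 -0.025 0; 0.0876 0 0 -0.025 0; 0.0876 0 0 -0.025 0; 0.0876 0 0 -0.025 0; 0.0876 0 0 -0.012 0"

```text
clock: 25.65
eef_pos: [0.4692, -0.0012, 0.2281]
eef_rot: [-3.139, 0.0, -1.364]
contact_force: [0.7, -0.2, -1.0]
grip_width: 1.0
```

```bash
python3 - <<'E'
from h import *
o=arm.observe(); print(np.round(o['eef_pos'],3),np.round(o['contact_force'],1),np.abs(o['dq']).max().round(3),o['clock'])
for c in('scene','top'):
    s=snapshot(c); cv2.imwrite(f'pics/{c}9.png',s['color'][...,::-1]); W=cloud(s);X,Y,Z=W[...,0],W[...,1],W[...,2]
    m=(np.hypot(X-.602,Y-.027)<.056)&(Z>.064)&(Z<.08); q=W[m]
    A=np.c_[q[:,:2]-q[:,:2].mean(0),np.ones(len(q))]
    print(c,'dial',cv2.minEnclosingCircle((q[:,:2]*1000).astype(np.float32)),np.linalg.lstsq(A,q[:,2],rcond=None)[0].round(3))
    r=np.hypot
    m=(r(X-.465,Y+.001)<.09)&(Z>.08)&(Z<.1); q=W[m]
    if len(q)>20:
        A=np.c_[q[:,:2]-q[:,:2].mean(0),np.ones(len(q))]
        print('grip',cv2.minAreaRect((q[:,:2]*1000).astype(np.float32)),np.linalg.lstsq(A,q[:,2],rcond=None)[0].round(3))
E
```

```text
[ 0.469 -0.001  0.228] [ 0.7 -0.2 -1. ] 0.214 25.65
scene dial ((600.6138916015625, 27.07515525817871), 51.89104461669922) [-0.01  -0.003  0.069]
grip ((456.38836669921875, -3.817943572998047), (100.62710571289062, 24.52596664428711), 11.698430061340332) [-0.03   0.069  0.087]
top dial ((0.0, 0.0), 0.0) [0. 0. 0.]
grip ((415.6576232910156, -12.920846939086914), (18.380937576293945, 23.807371139526367), 12.524832725524902) [-0.021 -0.011  0.088]<stdin>:6: RuntimeWarning: Mean of empty slice.
  ret = um.true_divide(
```

View pics/scene9.png

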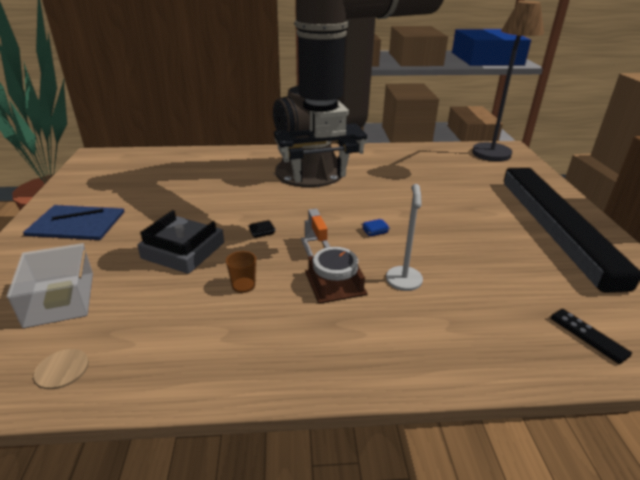

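Call:
play_rows:
  targets: "0.0876 0 0 0 0; 0.0876 0 0 0 0; 0.0876 0 0 0 0; 0.0876 0 0 0 0; 0.0876 0 0 0 0; 0.0876 0 0 0 0; 0.0876 0 0 0 0; 0.0876 0 0 0 0"

```text
clock: 26.75
eef_pos: [0.4687, -0.0013, 0.226]
eef_rot: [-3.142, 0.0, -1.364]
contact_force: [0.3, 0.3, -0.0]
grip_width: 1.0
```

```bash
python3 - <<'E'
from h import *
s=snapshot('scene'); cv2.imwrite('pics/fin.png',cv2.resize(s['color'][190:310,270:440,::-1],None,fx=4.5,fy=4.5,interpolation=cv2.INTER_CUBIC))
W=cloud(s);X,Y,Z=W[...,0],W[...,1],W[...,2]
a=np.radians(11.8);x=(X-.469)*np.cos(a)+(Y+.001)*np.sin(a);y=-(X-.469)*np.sin(a)+(Y+.001)*np.cos(a)
m=(abs(y)<.009)&(abs(x)<.03)&(Z>.08)&(Z<.1);print(m.sum(),np.linalg.lstsq(np.c_[x[m],y[m],np.ones(m.sum())],Z[m],rcond=None)[0].round(3))
print(np.round(arm.observe()['contact_force'],1))
E
```

```text
100 [-0.006 -0.026  0.088]
[ 0.3 -0.   0.5]
```

View pics/fin.png

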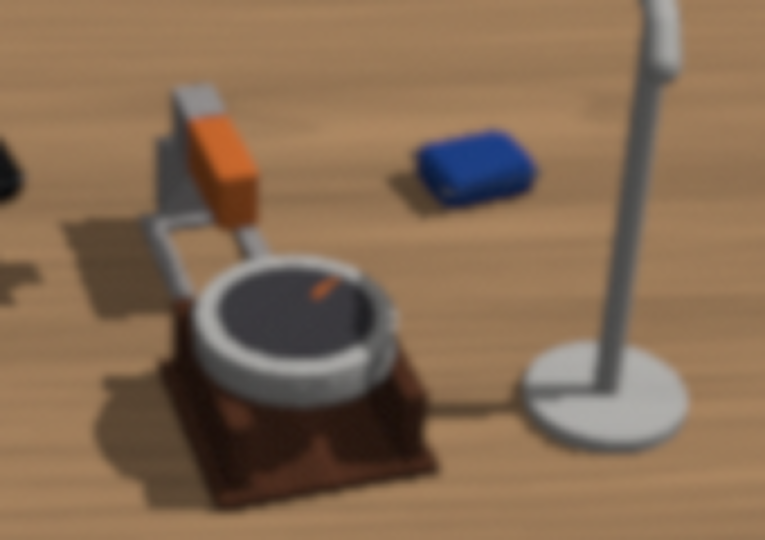

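The dial lies level in the middle of the rest, the puller stands upright on the bench, and the gripper is clear.

```bash
python3 -c "
from plant import arm
print(arm.close_job())"
```

```text
the job is handed in; nothing more can be done
None
```

I pulled the dial off its shaft with the puller and laid it level on the rest. The puller stands upright on the bench again. I handed the job in at about 27 s; the hand-in gives no verdict.

- **Dial:** in the scene camera its axis measures at (0.601, 0.027), about 1–2 mm from the middle of the rest. Its top is at 69 mm, so its mid point is about 59–60 mm up. The measured slope is about 0.01 rad.
- **Puller:** it stands about 135 mm behind the dial, with the grip top at 88 mm as before I took it. On the last picture the grip's top face tilts by less than 0.03 rad. An earlier, cruder fit that took in side-face pixels gave up to 0.07 rad, and I put that down to those pixels.
- **Forces and bystanders:** setting the puller down pressed the tool with about 12 N for a moment, then I eased it before opening the gripper. The headphone stand, cup and both cases look unmoved in the pictures, but I did not measure them.
- **Not checked:** the top camera could not see the dial at the end because the arm was in the way, so the final dial check is from the scene camera alone.

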